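# Pry the snap ring off the magnifier post

### The job

Take the hooked pick from its bamboo rest, feel for the small window of the spring-steel ring on the magnifier's post, hook the pick's pin into it and pry the ring out of its groove, leaving it lying free on the stand's little tray. Touch the ring only with the pick, and press on the stand with no more than a few newtons. Then lay the pick back in its rest as it was; leave the other things on the desk alone.

Things in the scene. Friction and masses are not known exactly. Their poses are not given: they have to be found in the camera images.
- stand: Fixed chrome magnifier stand. Origin on the post axis at desk level; z up, +x from the post to the lens, -x to the tray's end. Round foot of radius 50, column of radius 12, a level tray plate around the post (top 62 mm above the desk), and a round lens (radius 42, top at 63) lying level, centred 112 mm from the post in +x.
- tray (a point): On the tray plate's top, on the stand's centre line 30 mm in -x of the post axis, 62 mm above the desk; axes as the stand's. The clear floor runs from 25 mm in -x to 48 mm in +x of this point and 23 mm to each side; lips 4 mm high edge its -x end and both long sides. Polished: press on the stand with under 6 N.
- post_top (a point): Centre of the top of the post's round head, radius 9, which spans 67.5 to 75.5 mm above the desk. Below it, down to the tray plate at 62, is the groove (radius 6) in which the ring is seated. The spring ring bends if the pick forces it with over 15 N.
- ring_window (a point): Centre of the ring's window, at the ring's top face; axes as the stand's at the start. Seated, it is 12.75 mm in -x of the post axis, 66.5 above the desk. The window is a hole open from above, 10 wide in y, between the post head's edge (3.75 in +x of this point) and the inner edge of the ring's back bar (3.75 in -x). The tray plate under it is 4.5 mm below this point.
- ring_back (a point): Top centre of the ring's back bar, 4.5 wide in x. Flat E-shaped spring-steel ring, 27 long, 26 wide, 4.5 thick, flat on the tray; its mouth opens to +x. It comes off by drawing this bar from inside straight in -x: it resists with 6 to 9 N over the first 5 mm, then snaps free; its arms are clear of the head after 16 mm, and it meets the tray's end lip after 34 mm.
- pick_grip (a point): Centre of the pick's grey handle, a flat-sided bar 110 long (x), 12 wide (y), 14 high (z); x points along the pick to its hook, z up as it lies. Mass of the pick about 75 g. Grip it across its width, firmly (about 100 N), midway between the two cheeks of the rest.
- rest: Fixed bamboo rest for the pick. Origin: underside centre; x along the pick as it lies (hook to +x). Foot 110 x 50 x 12 high; two cheeks 8 thick at x = -40 and +40, each with an open-topped notch 19 wide between prongs that reach 56 high. The handle lies on the notch floors, 41 above the desk, so its centre lies 48 above the origin.
- cup: Grey ceramic cup, 80 across, 85 high; a bystander, origin at its underside.
- eraser: Eraser 45 x 20 x 12 high, a bystander, origin at its underside.
- tape: Clear tape roll 52 across, 18 high, a bystander, origin at its underside.
- case: Grey spectacle case 160 x 60 x 40, a bystander, origin at its underside.
- driver: Screwdriver lying on the desk, a bystander.
- pick_front (a point): Centre of the handle's front end, 55 mm ahead of its centre. From here a thin shank (5.6) runs on to a 10 mm cube that clamps a straight round pin, 4 mm thick, pointing down: the hook. Shank and pin are adjustable and locked: the pin stands 69 to 89 mm ahead of the handle's centre, its flat lower end 29 to 43 mm below it, differing each time and not measured: find it by touch.
Things that resemble listed ones, but are neither listed nor needed, are in the scene too. Leave any green or red look-alike of the rest alone.

How it is judged (in metres and radians):
On the way, in this order (a step that is already met when the one before it is completed fails the run):
1. the pick is lifted clear of its rest, the ring still seated (z of pick_grip in the frame of rest above 0.07 m and x of ring_window in the frame of stand above -0.0145 m), for 0.2 s.
2. the ring has been drawn out of its groove along the tray by the held pick (x of ring_window in the frame of stand below -0.0285 m and contact force between pick and the fingers above 1 N), for 0.1 s.
At the end, for the whole second after the job is handed in: The ring is out of its groove, moved at least 15.8 mm towards the tray's end, lying flat and still on the tray; the pick lies still in both notches of its rest, hook in front, handle level within 0.12 rad, its centre within 14 mm along, 6 mm across and 4 mm in height of its place (x of ring_window in the frame of stand between -0.056 and -0.0285 m and y of ring_window in the frame of stand between -0.02 and 0.02 m and height (world z) of ring_window between 0.064 and 0.0695 m and linear speed of each of ring, pick below 0.02 m/s and x of pick_grip in the frame of rest between -0.014 and 0.014 m and y of pick_grip in the frame of rest between -0.006 and 0.006 m and z of pick_grip in the frame of rest between 0.044 and 0.052 m and x of pick_front in the frame of rest above 0.035 m and angle between pick_grip's own z axis and vertical below 0.12 rad); the robot touches nothing.
It fails at once if the pick presses on the stand with more than 6 N (contact force between pick and stand above 6 N).
It fails at once if the pick presses on the ring with more than 15 N (contact force between pick and ring above 15 N).
It fails at once if the gripper touches the ring (contact force between the fingers and ring above 0.5 N).
It fails at once if the arm or gripper bumps the stand (contact force between the arm and stand above 10 N).
It fails at once if a bystander is moved by more than 20 mm (distance of any of cup, eraser, tape, case, driver from where it was at the start of the episode above 0.02 m).
It also fails if it takes over 58 s, if anything falls off the work surface, if the arm or the gripper's body presses on something with over 40 N, if the wrist force passes 120 N, or if a joint passes its speed limit or range.

### The arm

A 7-joint arm with a two-finger parallel gripper is mounted at the origin on the work surface. World frame = base frame: x ahead of the robot, y to its left, z up, the work surface at z = 0. Lengths are in mm, angles in rad, forces in N, time in s.
With the tool pointing down it reaches from about 400 to 925 mm from the base axis. Payload 4.1 kg.
Tool frame: the origin (TCP) lies at the very end of the fingers, on their centre line; the grasp point (between the pads) lies 19 mm behind it; y points along the fingers, z is the direction in which the jaws open and shut, and the axes are right-handed (so a half turn about y gives the same grasp; the last joint's range is limited). The gripper opens to 85 mm and grips with 20 to 120 N. Pads are 22 mm wide; open, the fingers measure 114 mm over their backs; the gripper's body (76 mm by 85 mm) begins 54 mm behind the grasp point. The pads swing forward as they close: fully open they stand 13 mm farther back than shut.
Start: joints at [1.116, 0.398, 0.045, 1.537, -0.019, 1.207, -0.051], TCP at [226.459, -609.311, 231.347] pointing down, gripper open.
Joint ranges: [-2.82, 2.82], [-0.49, 2.23], [-1.37, 1.46], [0, 2.46], [-1.36, 4.5], [0.23, 2], [-2.94, 2.94]. Speed limits (rad/s): [2.57, 2.57, 3.14, 3.14, 3.14, 3.14, 3.14].

### API

Orientations are given as [roll, pitch, yaw] about the fixed x, y, z axes, in that order (R = Rz(yaw) Ry(pitch) Rx(roll)).
In Python, from bench import manip gives the robot as it stands.
- The arm moves only by the tool apply_moves, never from a script. Its argument "series" is a list of rows, each a list of 5 numbers: the opening, from -1 (shut) to 1 (fully open), then the shift along the tool's x, y, z in cm, then the turn about the tool's y in rad. In form: [[grip, tx, ty, tz, turn], ...]. A call has 1 to 20 rows; each row is the pose to reach, as a shift and turn from the pose commanded when the call began, along the tool's axes at that moment; what a row does not reach only later rows make up. A row lasts 1/12 s, in which the tool goes at most 41.7 mm and 7.16 degrees, less where a joint would pass 70% of its speed; a pose out of reach is approached as far as the arm can. A call with a gripper value outside its range is refused whole. The fingers move at their own pace and stop on an object; "squeeze" is the grip in N (left out, the last holds). Time passes only in rows, so rows that repeat a pose let the fingers close. It gives the time, the measured TCP pose, the force and the opening at its end, in the units of the state.
- manip.observe(): the state, without advancing time (a new reading comes with each control period).
- manip.grab_frame(name): name is "side" or "top" or "wrist"; returns a dict with "pixels" (420x560x3 uint8, red, green, blue), "z_map" (420x560 float32, mm along the optical axis (not along the pixel's ray), 0 where there is no reading), "camera_matrix" (3x3 intrinsics, pixels), "pose" (4x4, takes a point from camera to world coordinates). Camera axes: x right, y down, z forward; pixel columns grow to the right and rows downward; lengths in mm; the calibration is good to about 2 mm. A picture is of the moment at which its call begins.
- manip.hand_in(): hands the job in, once; it reports no verdict.
The state is a dict: "t": time; "joint_positions": joint angles; "dq": joint speeds; "effort": joint torques, N m; "tcp_pos": TCP position; "orientation": TCP orientation; "contact_force": force on the tool from outside, world axes, zero at the start; "torque": the same for the moment, N m; "grip_width": opening from 0.0 (shut) to 1.0 (fully open).
Only numpy, scipy, OpenCV 4.12 (cv2) and the standard library are available. Lean on these libraries where they do the work, as an engineer would, in place of code of your own. Each camera call takes 0.05 s, during which the arm holds its last target. There are 200 camera calls.

## Working session

There is one attempt and no reset: what is moved stays moved. The work goes in short steps, Python scripts to look and compute and a tool call to move; the robot and the scene stay as the last step left them, time stands still between calls to the robot, and variables do not carry over. Pictures are saved under pics/ and viewed, about 8 in all and at most 12, crops included, and the job is handed in when it is done.

Besides the shell and the picture viewer there is one more tool, called after "Call:" by a JSON object that holds its "op" and its "data". apply_moves: Moves the arm, as the interface text tells. Its arguments: {"type":"object","properties":{"series":{"type":"array","items":{"type":"array","items":{"type":"number"}}},"squeeze":{"type":"number"}},"required":["series"]}

```bash
mkdir -p pics; cat > h.py <<'E'
import numpy as np,cv2
from bench import manip
from scipy.spatial.transform import Rotation as R
def grab(n):
    f=manip.grab_frame(n); np.savez(f'{n}.npz',**f); return f
def cloud(f):
    z=f['z_map'];K=f['camera_matrix'];T=f['pose']
    v,u=np.mgrid[:z.shape[0],:z.shape[1]]
    P=np.stack([(u-K[0,2])/K[0,0]*z,(v-K[1,2])/K[1,1]*z,z],-1)
    return P@T[:3,:3].T+T[:3,3]
def ray(f,u,v,h):
    K=f['camera_matrix'];T=f['pose']
    d=T[:3,:3]@np.array([(u-K[0,2])/K[0,0],(v-K[1,2])/K[1,1],1]);o=T[:3,3]
    return o+d*(h-o[2])/d[2]
E
python3 - <<'E'
from h import *
s=manip.observe()
for k,v in s.items(): print(k,np.round(v,3))
for n in('top','side'):
    f=grab(n); cv2.imwrite(f'pics/{n}0.png',f['pixels'][:,:,::-1]); print(n,np.round(f['pose'],3).tolist(),f['camera_matrix'].tolist(),(f['z_map']==0).mean())
E
```

```text
t 0.0
joint_positions [ 1.116  0.399  0.045  1.538 -0.019  1.207 -0.051]
dq [-0.001  0.    -0.001  0.    -0.    -0.     0.   ]
effort [ 0.0000e+00 -4.7512e+01  1.3650e+00 -2.5422e+01  1.1000e-02  9.0000e-03
 -0.0000e+00]
tcp_pos [ 226.221 -608.694  230.264]
orientation [-1.573 -0.    -2.786]
contact_force [-0.539 -0.014  0.223]
torque [-0.017  0.01   0.057]
grip_width 1.0
top [[0.022, -0.984, 0.177, 366.498], [-1.0, -0.022, 0.004, 7.045], [-0.001, -0.177, -0.984, 1228.219], [0.0, 0.0, 0.0, 1.0]] [[430.10943174943054, 0.0, 277.6499350658048], [0.0, 430.10943174943054, 209.63076516341116], [0.0, 0.0, 1.0]] 0.0038945578231292517
side [[-0.845, -0.275, 0.458, 132.327], [-0.534, 0.43, -0.728, 647.064], [0.003, -0.86, -0.51, 526.602], [0.0, 0.0, 0.0, 1.0]] [[413.7243431892499, 0.0, 278.99780161151284], [0.0, 413.7243431892499, 201.60723978143528], [0.0, 0.0, 1.0]] 0.004085884353741497
```

View pics/top0.png

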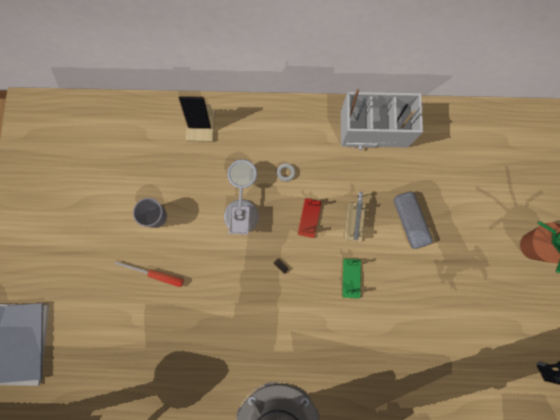

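View pics/side0.png

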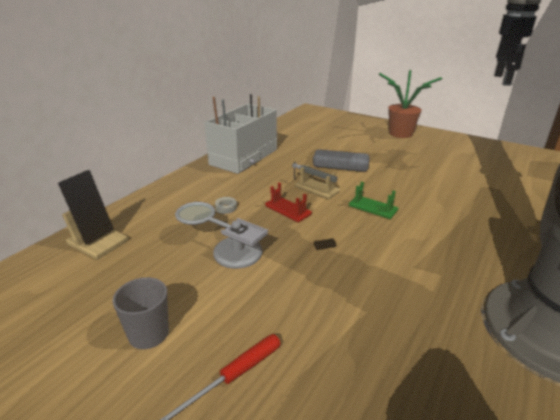

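The top view shows the stand at about (240,215) with its lens at (242,174). The bamboo rest and pick are at (357,217), between the red and green look-alikes. I'll measure these with the depth map and enlarge that area.

```bash
python3 - <<'E'
from h import *
f=dict(np.load('top.npz'));P=cloud(f);px=f['pixels']
def st(name,u0,u1,v0,v1,z0,z1):
    Q=P[v0:v1,u0:u1].reshape(-1,3);m=(Q[:,2]>z0)&(Q[:,2]<z1);Q=Q[m]
    (c,s,a)=cv2.minAreaRect(Q[:,:2].astype(np.float32)); print(name,len(Q),'mean',Q.mean(0).round(1),'rect',np.round(c,1),np.round(s,1),round(a,1)); return Q
st('lens',225,260,158,190,52,75)
st('tray',222,262,203,240,50,85); st('head',222,262,203,240,71,85)
Q=st('rest/pick',340,372,185,245,35,75)
st('foot rest',340,372,185,245,8,16)
for n in ('cup',):st(n,130,170,195,230,20,100)
st('case',385,440,185,250,15,60)
a=cv2.resize(px[150:250,215:265],None,fx=6,fy=6,interpolation=cv2.INTER_CUBIC)
b=cv2.resize(px[180:250,330:380],None,fx=8,fy=8,interpolation=cv2.INTER_CUBIC)
c=np.zeros((600,720,3),np.uint8);c[:600,:300]=a;c[:560,310:710]=b
cv2.imwrite('pics/crop.png',c[:,:,::-1])
E
```

```text
lens 676 mean [676.8 115.4  61.3] rect [677.  115.3] [80.4 81.7] 31.0
tray 532 mean [546.1 119.2  63.8] rect [550.5 118.8] [84.8 52.4] 1.4
head 35 mean [565.4 117.9  74.7] rect [565.5 109.4] [16.4 32.7] 1.7
rest/pick 272 mean [ 561.7 -208.7   53.2] rect [ 567.2 -209.6] [ 29.9 134. ] 83.2
foot rest 387 mean [ 554.2 -204.3   11.9] rect [ 581.  -222.7] [ 74. 161.] 83.7
cup 524 mean [562.1 371.   61.2] rect [558.5 364.5] [77.7 76.8] 5.7
case 1253 mean [ 560.5 -365.3   37.4] rect [ 563.5 -368.3] [160.5  61. ] 18.8
```

View pics/crop.png

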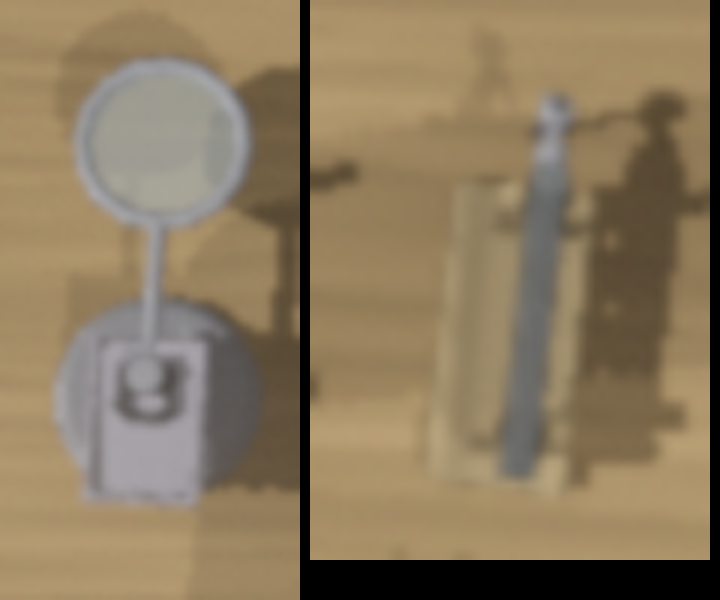

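The crop shows the post head at about (145,375) and the seated ring, with its bright window at about (150,402). The tray runs downward, which is -x. The pick lies with its hook at the top, at (553,105). I'll work out the approach.

```bash
cat >> h.py <<'E'
def rel(p,yaw,p0=None,yaw0=None):
    "tool-frame shift (cm) and turn from pose (p0,yaw0) to (p,yaw), yaw in rad of tool x"
    s=manip.observe()
    if p0 is None:p0=s['tcp_pos']
    if yaw0 is None:yaw0=s['orientation'][2]
    M=R.from_euler('xyz',[-np.pi/2,0,yaw0]).as_matrix()
    t=-(yaw-yaw0);t=(t+np.pi)%(2*np.pi)-np.pi
    return np.round(M.T@(np.array(p)-p0)/10,3),round(t,4)
E
python3 - <<'E'
from h import *
f=dict(np.load('top.npz'))
a=ray(f,360.2,201.9,55);b=ray(f,356,239.4,55);print(a,b,np.linalg.norm(a-b),(a+b)/2,np.degrees(np.arctan2(*(a-b)[1::-1])))
P=cloud(f);px=f['pixels'].astype(int)
m=np.zeros(P.shape[:2],bool);m[198:245,345:370]=1
m&=(P[...,2]>45)&(P[...,2]<62)&(px[...,2]>=px[...,0]-5)
Q=P[m];print(m.sum(),Q.mean(0),cv2.minAreaRect(Q[:,:2].astype(np.float32)))
print(rel([520,-207,250],np.radians(173.2),[226.459,-609.311,231.347]))
E
```

```text
[ 604.332739   -216.62121372   55.        ] [ 499.39700807 -203.90914032   55.        ] 105.70290646669365 [ 551.86487354 -210.26517702   55.        ] -6.907240212588263
103 [ 560.87421845 -209.46961572   54.84755749] ((559.33935546875, -210.4188690185547), (9.759721755981445, 113.48719024658203), 83.54157257080078)
(array([-41.533,  -1.865, -27.481]), np.float64(0.4746))
```

Call:
{"op": "apply_moves", "data": {"series": [[1,-41.5,-1.9,-27.5,0.47],[1,-41.5,-1.9,-27.5,0.47],[1,-41.5,-1.9,-27.5,0.47],[1,-41.5,-1.9,-27.5,0.47],[1,-41.5,-1.9,-27.5,0.47],[1,-41.5,-1.9,-27.5,0.47],[1,-41.5,-1.9,-27.5,0.47],[1,-41.5,-1.9,-27.5,0.47],[1,-41.5,-1.9,-27.5,0.47],[1,-41.5,-1.9,-27.5,0.47],[1,-41.5,-1.9,-27.5,0.47],[1,-41.5,-1.9,-27.5,0.47],[1,-41.5,-1.9,-27.5,0.47],[1,-41.5,-1.9,-27.5,0.47],[1,-41.5,-1.9,-27.5,0.47],[1,-41.5,-1.9,-27.5,0.47],[1,-41.5,-1.9,-27.5,0.47]]}}

```text
t: 1.52
tcp_pos: [518.6, -208.8, 250.1]
orientation: [-1.57, -0.001, 3.024]
contact_force: [0.3, -0.7, 0.7]
grip_width: 0.998
```

```bash
python3 - <<'E'
from h import *
s=manip.observe();print(s['t'],s['tcp_pos'],s['orientation'],s['contact_force'])
f=grab('wrist'); cv2.imwrite('pics/w1.png',f['pixels'][:,:,::-1]); print(np.round(f['pose'],3).tolist(),f['camera_matrix'][0])
E
```

```text
1.5167 [ 518.55657982 -208.76497088  250.10234706] [-1.57014028e+00 -6.39563287e-04  3.02417880e+00] [ 0.27661524 -0.65306921  0.66107078]
[[-0.118, -0.958, -0.26, 584.444], [-0.993, 0.114, 0.03, -216.771], [0.001, 0.262, -0.965, 393.106], [0.0, 0.0, 0.0, 1.0]] [316.77544287   0.         276.78127635]
```

View pics/w1.png

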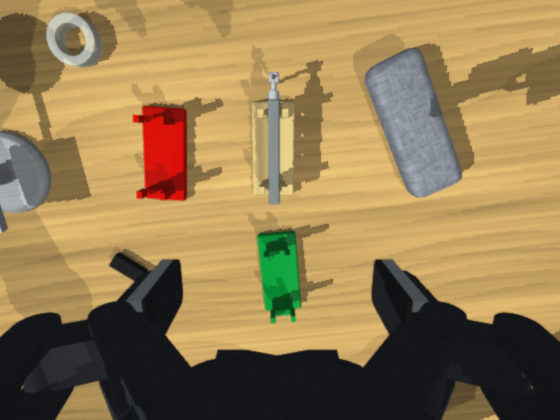

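The wrist view shows the handle running from (274,97) to (274,203) and the hook cube at (274,77), with the rest beneath.

```bash
python3 - <<'E'
from h import *
f=dict(np.load('wrist.npz'));P=cloud(f);px=f['pixels'].astype(int)
m=np.zeros(P.shape[:2],bool);m[90:215,255:295]=1
m&=(P[...,2]>50)&(P[...,2]<60)&(px[...,2]>=px[...,0]-5)
Q=P[m];r=cv2.minAreaRect(Q[:,:2].astype(np.float32));print(m.sum(),Q.mean(0),r)
vs=np.nonzero(m)[0];print(vs.min(),vs.max())
a=ray(f,274,vs.min(),55);b=ray(f,274,vs.max(),55);print(a,b,np.linalg.norm(a-b))
m=np.zeros(P.shape[:2],bool);m[95:215,235:310]=1
m&=(P[...,2]>8)&(P[...,2]<17);print('foot',cv2.minAreaRect(P[m][:,:2].astype(np.float32)))
c=np.array(r[0]);yaw=np.radians(r[2]-90+180)
print(rel([*c,29],yaw), rel([*c,29],yaw,np.array([226.459,-609.311,231.347])+R.from_euler('xyz',[-np.pi/2,0,-2.786]).as_matrix()@[-415,-19,-275],-2.786-.47))
m=np.zeros(P.shape[:2],bool);m[60:97,260:288]=1
m&=(P[...,2]>38)&(P[...,2]<60);print(P[m].mean(0),cv2.minAreaRect(P[m][:,:2].astype(np.float32)))
E
```

```text
1115 [ 563.10729742 -211.1414418    55.33687841] ((561.1194458007812, -210.5295867919922), (10.241020202636719, 117.08483123779297), 83.29258728027344)
90 203
[ 618.66898929 -218.39707941   55.        ] [ 503.03034207 -204.42580807   55.        ] 116.47958256106992
foot ((557.7354125976562, -209.27452087402344), (49.99342727661133, 108.73961639404297), 83.2166519165039)
(array([-4.234, 22.115, -0.298]), np.float64(-0.0)) (array([-4.149, 22.135, -0.125]), np.float64(0.0027))
[ 624.65987555 -217.89280958   53.07181521] ((624.5560302734375, -218.07920837402344), (10.213417053222656, 22.885406494140625), 82.951171875)
```

Call:
{"op": "apply_moves", "data": {"series": [[1,-3.9,0,-0.2,0],[1,-3.9,4,-0.2,0],[1,-3.9,8,-0.2,0],[1,-3.9,12,-0.2,0],[1,-3.9,15,-0.2,0],[1,-3.9,18,-0.2,0],[1,-3.9,20,-0.2,0],[1,-3.9,21.5,-0.2,0],[1,-3.9,22.1,-0.2,0],[1,-3.9,22.1,-0.2,0],[1,-3.9,22.1,-0.2,0]], "squeeze": 100}}

```text
t: 2.48
tcp_pos: [558.8, -210.2, 29.8]
orientation: [-1.57, 0.001, 3.026]
contact_force: [0.1, 0.2, 0.8]
grip_width: 1.001
```

```bash
python3 - <<'E'
from h import *
s=manip.observe();print(s['t'],s['tcp_pos'],s['orientation'],s['contact_force'])
E
```

```text
2.4833 [ 558.8431966  -210.15199438   29.84369845] [-1.57037333e+00  7.08258007e-04  3.02646068e+00] [0.09281184 0.24932632 0.82130003]
```

Well placed. Next I close, let the fingers settle, and lift straight up.

Call:
{"op": "apply_moves", "data": {"series": [[-1,0,0,0,0],[-1,0,0,0,0],[-1,0,0,0,0],[-1,0,0,0,0],[-1,0,0,0,0],[-1,0,0,0,0],[-1,0,0,0,0],[-1,0,0,0,0],[-1,0,0,0,0],[-1,0,0,0,0],[-1,0,0,0,0],[-1,0,0,0,0]], "squeeze": 100}}

```text
t: 3.48
tcp_pos: [558.8, -209.5, 29.8]
orientation: [-1.571, 0.0, 3.027]
contact_force: [-1.4, 1.4, 5.7]
grip_width: 0.119
```

```bash
python3 - <<'E'
from h import *
s=manip.observe();print(s['t'],s['tcp_pos'],s['orientation'],s['contact_force'],s['torque'])
E
```

```text
3.4833 [ 558.84185625 -209.49947565   29.82777874] [-1.57062148e+00  4.49889179e-04  3.02732771e+00] [-1.39131242  1.42344052  5.68212613] [ 0.10885785  0.38493463 -0.00519196]
```

Call:
{"op": "apply_moves", "data": {"series": [[-1,0,-1,0,0],[-1,0,-2.5,0,0],[-1,0,-5,0,0],[-1,0,-8,0,0],[-1,0,-11,0,0],[-1,0,-14,0,0],[-1,0,-15,0,0],[-1,0,-15,0,0],[-1,0,-15,0,0],[-1,0,-15,0,0]]}}

```text
t: 4.32
tcp_pos: [557.2, -209.0, 177.2]
orientation: [-1.571, -0.004, 3.028]
contact_force: [0.5, 0.9, -0.5]
grip_width: 0.118
```

```bash
python3 - <<'E'
from h import *
s=manip.observe();print(s['t'],s['tcp_pos'],s['orientation'],s['contact_force'],s['torque'])
f=grab('wrist');g=grab('side')
P=cloud(f);Q=cloud(g)
c=np.zeros((600,800,3),np.uint8)
a=f['pixels'][60:360,180:380];c[:600,:400]=cv2.resize(a,None,fx=2,fy=2)
# pick in side view
T=np.linalg.inv(g['pose']);K=g['camera_matrix']
p=T[:3,:3]@np.array([600,-215,195])+T[:3,3];u,v=(K@p/p[2])[:2].astype(int);print(u,v)
b=g['pixels'][max(0,v-75):v+75,u-50:u+50];b=cv2.resize(b,None,fx=4,fy=4);c[:b.shape[0],400:400+b.shape[1]]=b
cv2.imwrite('pics/w2.png',c[:,:,::-1])
E
```

```text
4.3167 [ 557.1647102  -209.01318955  177.21913896] [-1.57141555 -0.0037044   3.02750428] [ 0.50379711  0.88354478 -0.50541875] [-0.01936512  0.02988808 -0.00297774]
305 114
```

View pics/w2.png

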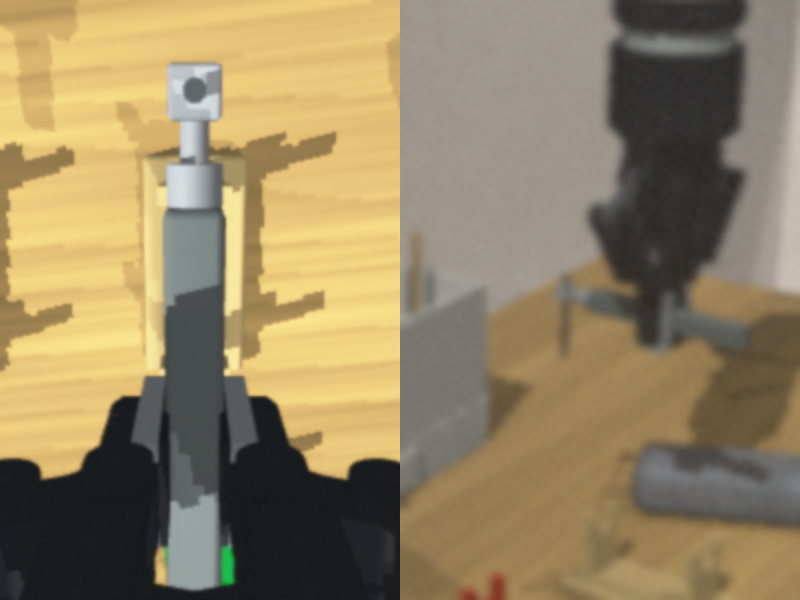

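The wrist view shows the cube with the pin's top at crop (195,90), full frame (277.5,105). In the side view the pin's lower end is at crop (563,357), full frame about (295.8,128). I'll estimate the hook offset from the two.

```bash
python3 - <<'E'
from h import *
f=dict(np.load('wrist.npz'));g=dict(np.load('side.npz'));P=cloud(f)
s=manip.observe();p=s['tcp_pos'];yaw=s['orientation'][2]-np.pi
m=np.zeros(P.shape[:2],bool);m[85:125,255:300]=1;m&=P[...,2]>170
Q=P[m];ux=np.array([np.cos(yaw),np.sin(yaw)]);uy=np.array([-ux[1],ux[0]])
vs,us=np.nonzero(m);print(us.min(),us.max(),vs.min(),vs.max(),Q[:,2].mean())
block=(vs<121)
d=(Q[:,:2]-p[:2]);X=d@ux;Y=d@uy
wide=[(v,(vs==v).sum(),round(X[vs==v].mean(),1),round(Y[vs==v].mean(),1),round(Q[vs==v,2].mean(),1)) for v in range(85,125)]
for w in wide[::3]:print(w)
r=ray(f,277.5,105,196+5)[:2]-p[:2];print('pin top hit h~201',r@ux,r@uy)
# handle y
m=np.zeros(P.shape[:2],bool);m[165:220,250:300]=1;m&=(P[...,2]>195);H=P[m];dh=H[:,:2]-p[:2];print('handle',(dh@uy).mean(),H[:,2].mean(), (dh@ux).max())
pin=p[:2]+ux*(r@ux)+uy*(r@uy)
# tip height from side: closest point of ray to the vertical line
K=g['camera_matrix'];T=g['pose'];o=T[:3,3]
for (u,v) in((295.75,128.25),(296,109)):
    dd=T[:3,:3]@np.array([(u-K[0,2])/K[0,0],(v-K[1,2])/K[1,1],1])
    n=dd[:2]; t=((pin-o[:2])@n)/(n@n);q=o+dd*t;print('z',q[2],'miss',q[:2]-pin, 'below handle',p[2]+19-q[2])
print(g['z_map'][105:132,294:298].round().tolist()[::4])
E
```

```text
263 296 87 124 201.62362727959308
(85, np.int64(0), np.float64(nan), np.float64(nan), np.float64(nan))
(88, np.int64(0), np.float64(nan), np.float64(nan), np.float64(nan))
(91, np.int64(22), np.float64(78.2), np.float64(-0.4), np.float64(199.3))
(94, np.int64(28), np.float64(77.1), np.float64(-0.4), np.float64(200.4))
(97, np.int64(28), np.float64(76.1), np.float64(-0.4), np.float64(200.7))
(100, np.int64(28), np.float64(75.0), np.float64(-0.4), np.float64(202.1))
(103, np.int64(28), np.float64(73.9), np.float64(-0.4), np.float64(203.1))
(106, np.int64(28), np.float64(72.7), np.float64(-0.3), np.float64(207.0))
(109, np.int64(28), np.float64(72.0), np.float64(-0.4), np.float64(202.2))
(112, np.int64(29), np.float64(70.9), np.float64(-0.4), np.float64(204.4))
(115, np.int64(28), np.float64(70.0), np.float64(-0.4), np.float64(200.3))
(118, np.int64(26), np.float64(69.0), np.float64(-0.4), np.float64(200.2))
(121, np.int64(14), np.float64(67.9), np.float64(-0.4), np.float64(198.1))
(124, np.int64(14), np.float64(66.9), np.float64(-0.4), np.float64(197.8))
pin top hit h~201 73.3860104837792 -0.7309232289376831
handle -0.366839354368125 203.17593619973763 66.74047977958425
z 151.40485781939338 miss [-1.85956041 -1.06455477] below handle 44.60102755160963
z 201.49656608146586 miss [-1.35793456 -0.77842929] below handle -5.49068071046284
[[2288.0, 2317.0, 2321.0, 2325.0], [1650.0, 1019.0, 1023.0, 1655.0], [1025.0, 1023.0, 1021.0, 1025.0], [1582.0, 1032.0, 1033.0, 1573.0], [1528.0, 1039.0, 1533.0, 1533.0], [1500.0, 1044.0, 1496.0, 1498.0], [1467.0, 1461.0, 1463.0, 1466.0]]<stdin>:9: RuntimeWarning: Mean of empty slice.
  ret = ret.dtype.type(ret / rcount)
```

```bash
python3 - <<'E'
from h import *
print(rel([516,-10,165],np.radians(178.7)))
E
```

```text
(array([  6.359,   1.201, -19.299]), np.float64(-0.0913))
```

Call:
{"op": "apply_moves", "data": {"series": [[-1,1.3,0.3,-4,-0.02],[-1,2.6,0.5,-8,-0.04],[-1,3.9,0.8,-12,-0.06],[-1,5.2,1,-15.5,-0.08],[-1,6,1.2,-18,-0.09],[-1,6.4,1.2,-19.3,-0.091],[-1,6.4,1.2,-19.3,-0.091],[-1,6.4,1.2,-19.3,-0.091],[-1,6.4,1.2,-19.3,-0.091]]}}

```text
t: 5.17
tcp_pos: [516.9, -12.0, 166.6]
orientation: [-1.57, -0.001, 3.117]
contact_force: [-0.7, -0.7, -0.5]
grip_width: 0.117
```

```bash
python3 - <<'E'
from h import *
s=manip.observe();print(s['t'],s['tcp_pos'],s['orientation'],s['contact_force'])
f=grab('wrist'); cv2.imwrite('pics/w3.png',f['pixels'][:,:,::-1])
E
```

```text
5.1667 [516.90805506 -12.04756339 166.62125936] [-1.56981500e+00 -1.02689236e-03  3.11657029e+00] [-0.67629565 -0.69333943 -0.45207041]
```

View pics/w3.png

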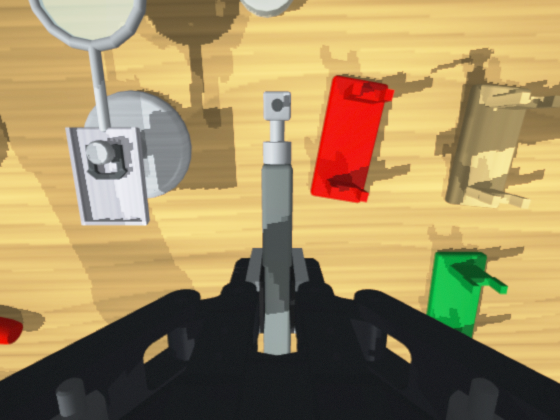

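The wrist view shows the stand's tray with corners at about (67,128), (138,128), (146,222) and (80,223). The post head is at (98,152), and the pin is over clear desk. I'll measure the stand pose from depth.

```bash
python3 - <<'E'
from h import *
f=dict(np.load('wrist.npz'));P=cloud(f)
def st(n,u0,u1,v0,v1,z0,z1):
    Q=P[v0:v1,u0:u1].reshape(-1,3);Q=Q[(Q[:,2]>z0)&(Q[:,2]<z1)]
    r=cv2.minAreaRect(Q[:,:2].astype(np.float32)); print(n,len(Q),Q.mean(0).round(1),np.round(r[0],1),np.round(r[1],1),round(r[2],2));return Q
T=st('tray',50,160,115,235,56,72)
st('floor',70,145,170,220,56,72)
h=st('head',75,125,130,180,72.5,80)
print('head circ',cv2.minEnclosingCircle(h[:,:2].astype(np.float32)))
L=st('lens',20,160,0,60,56,72)
E
python3 - <<'E'
import cv2,sys;sys.path.insert(0,'.')
a=cv2.imread('pics/w3.png')[110:240,50:170];cv2.imwrite('pics/c3.png',cv2.resize(a,None,fx=4.5,fy=4.5,interpolation=cv2.INTER_CUBIC))
E
```

```text
tray 6650 [547.6 117.7  63.6] [551.3 118.3] [53.7 85.6] 88.08
floor 3429 [533.8 119.3  63.4] [533.2 118.7] [53.3 41. ] 88.66
head 477 [567.4 116.4  75.5] [567.2 117. ] [17.3 17.1] 63.37
head circ ((566.9635620117188, 117.45591735839844), 9.177809715270996)
lens 4680 [655.9 114.   61.9] [651.1 115. ] [79.8 38.1] 88.52
```

View pics/c3.png

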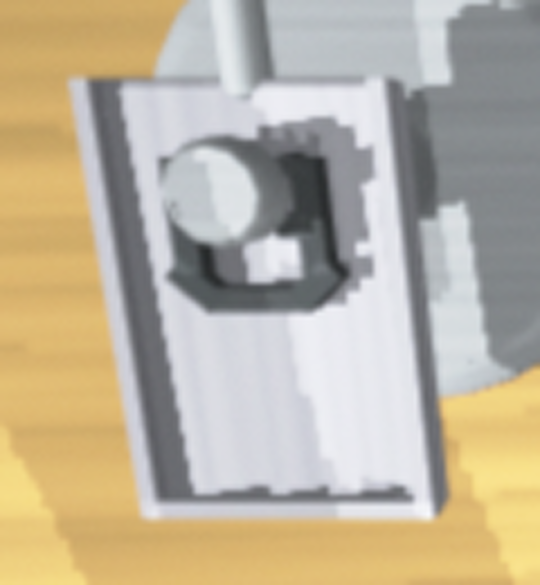

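Call:
{"op": "apply_moves", "data": {"series": [[-1,0,4,0,0],[-1,0,8,0,0],[-1,0,11,0,0],[-1,0,13,0,0],[-1,0,13,0,0],[-1,0,13,0,0]]}}

```text
t: 5.72
tcp_pos: [516.5, -11.8, 36.5]
orientation: [-1.57, -0.002, 3.116]
contact_force: [0.1, 0.2, -0.3]
grip_width: 0.115
```

The crop shows the ring seated square. Its window is at about crop (250,262), between the head at (212,190) and the back bar at (255,295). Now I feel the desk to get the pin's length and the arm's stiffness.

```bash
python3 - <<'E'
from h import *
f=dict(np.load('wrist.npz'))
for c,h in(((255,307),66.5),((250,284),66.5),((183,275),66.5),((347,272),66.5)):
    print(c,ray(f,50+c[0]/4.5-.4,110+c[1]/4.5-.4,h).round(1))
E
```

```text
(255, 307) [547.4 118.4  66.5]
(250, 284) [551.4 118.6  66.5]
(183, 275) [553.2 129.7  66.5]
(347, 272) [553.  101.7  66.5]
```

Call:
{"op": "apply_moves", "data": {"series": [[-1,0,0.4,0,0],[-1,0,0.8,0,0],[-1,0,0.9,0,0],[-1,0,1,0,0],[-1,0,1.1,0,0],[-1,0,1.1,0,0]]}}

```text
t: 6.22
tcp_pos: [517.2, -10.4, 26.6]
orientation: [-1.571, 0.001, 3.119]
contact_force: [-0.6, 0.4, -0.1]
grip_width: 0.118
```

Call:
{"op": "apply_moves", "data": {"series": [[-1,0,0.1,0,0],[-1,0,0.1,0,0]]}}

```text
t: 6.38
tcp_pos: [517.0, -10.4, 25.3]
orientation: [-1.571, 0.0, 3.119]
contact_force: [-0.2, -0.4, -0.3]
grip_width: 0.122
```

Call:
{"op": "apply_moves", "data": {"series": [[-1,0,0.1,0,0],[-1,0,0.1,0,0]]}}

```text
t: 6.55
tcp_pos: [516.9, -10.4, 24.2]
orientation: [-1.571, -0.0, 3.118]
contact_force: [-0.5, 0.6, -1.0]
grip_width: 0.12
```

Call:
{"op": "apply_moves", "data": {"series": [[-1,0,0.1,0,0],[-1,0,0.1,0,0]]}}

```text
t: 6.72
tcp_pos: [517.0, -10.4, 23.2]
orientation: [-1.571, -0.0, 3.118]
contact_force: [0.4, 0.5, -0.7]
grip_width: 0.118
```

Call:
{"op": "apply_moves", "data": {"series": [[-1,0,0.05,0,0],[-1,0,0.1,0,0],[-1,0,0.1,0,0]]}}

```text
t: 6.97
tcp_pos: [516.8, -10.4, 22.3]
orientation: [-1.571, -0.0, 3.118]
contact_force: [-1.2, 0.4, 1.3]
grip_width: 0.122
```

Call:
{"op": "apply_moves", "data": {"series": [[-1,0,0.05,0,0],[-1,0,0.1,0,0],[-1,0,0.1,0,0]]}}

```text
t: 7.22
tcp_pos: [516.7, -10.4, 21.4]
orientation: [-1.571, -0.001, 3.118]
contact_force: [-3.8, -0.3, 4.1]
grip_width: 0.119
```

Call:
{"op": "apply_moves", "data": {"series": [[-1,0,0.05,0,0],[-1,0,0.1,0,0],[-1,0,0.1,0,0]]}}

```text
t: 7.47
tcp_pos: [516.4, -10.4, 20.4]
orientation: [-1.57, -0.001, 3.118]
contact_force: [-4.6, 0.4, 7.2]
grip_width: 0.121
```

Call:
{"op": "apply_moves", "data": {"series": [[-1,0,0.05,0,0],[-1,0,0.1,0,0],[-1,0,0.1,0,0]]}}

```text
t: 7.72
tcp_pos: [516.2, -10.4, 19.6]
orientation: [-1.57, -0.002, 3.118]
contact_force: [-5.8, 0.3, 10.1]
grip_width: 0.118
```

Contact begins at TCP z of about 22.7, with roughly 3 N/mm of compliance. I'll back off and touch once more to check the pick did not slip in the grip.

Call:
{"op": "apply_moves", "data": {"series": [[-1,0,-0.2,0,0],[-1,0,-0.35,0,0],[-1,0,-0.35,0,0],[-1,0,-0.35,0,0]]}}

```text
t: 8.05
tcp_pos: [517.5, -10.4, 22.7]
orientation: [-1.571, 0.001, 3.118]
contact_force: [0.1, -0.1, 0.3]
grip_width: 0.118
```

Call:
{"op": "apply_moves", "data": {"series": [[-1,0,0.05,0,0],[-1,0,0.1,0,0],[-1,0,0.1,0,0]]}}

```text
t: 8.3
tcp_pos: [517.2, -10.4, 21.8]
orientation: [-1.571, 0.0, 3.118]
contact_force: [-1.1, -0.9, 2.7]
grip_width: 0.121
```

Call:
{"op": "apply_moves", "data": {"series": [[-1,0,0.05,0,0],[-1,0,0.1,0,0],[-1,0,0.1,0,0]]}}

```text
t: 8.55
tcp_pos: [516.9, -10.4, 20.9]
orientation: [-1.571, -0.0, 3.118]
contact_force: [-3.1, -0.3, 4.4]
grip_width: 0.117
```

Call:
{"op": "apply_moves", "data": {"series": [[-1,0,-0.2,0,0],[-1,0,-0.5,0,0],[-1,0,-0.5,0,0]]}}

```text
t: 8.8
tcp_pos: [517.3, -10.4, 26.0]
orientation: [-1.571, 0.001, 3.118]
contact_force: [0.1, 0.1, -1.0]
grip_width: 0.118
```

Call:
{"op": "apply_moves", "data": {"series": [[-1,0,-4,0,0],[-1,0,-8,0,0],[-1,0,-9,0,0],[-1,0,-9,0,0],[-1,1,-9,-3.3,0],[-1,2,-9,-6.6,0],[-1,3,-9,-9.9,0],[-1,3.9,-9,-12.4,0],[-1,3.95,-9,-12.95,0],[-1,3.95,-9,-12.95,0],[-1,3.95,-9,-12.95,0],[-1,3.95,-9,-12.95,0]]}}

```text
t: 9.8
tcp_pos: [480.5, 118.0, 114.9]
orientation: [-1.569, -0.001, 3.116]
contact_force: [-0.5, -1.0, -0.0]
grip_width: 0.12
```

```bash
python3 - <<'E'
from h import *
s=manip.observe();p=s['tcp_pos'];print(s['t'],p,s['orientation'],s['contact_force'])
f=grab('wrist');g=grab('top');P=cloud(f);G=cloud(g)
def st(P,n,u0,u1,v0,v1,z0,z1):
    Q=P[v0:v1,u0:u1].reshape(-1,3);Q=Q[(Q[:,2]>z0)&(Q[:,2]<z1)]
    r=cv2.minAreaRect(Q[:,:2].astype(np.float32)); print(n,len(Q),Q.mean(0).round(1),np.round(r[0],1),np.round(r[1],1),round(r[2],2))
yaw=s['orientation'][2]-np.pi;print('pin est',p[:2]+R.from_euler('z',yaw).as_matrix()[:2,:2]@[73.5,-.4])
c=f['pixels'][20:220,180:380];cv2.imwrite('pics/w4.png',cv2.resize(c,None,fx=3,fy=3)[:,:,::-1])
E
```

```text
9.8 [480.47607328 118.04590171 114.93819083] [-1.56940221e+00 -1.25993695e-03  3.11606780e+00] [-0.53766888 -0.97175    -0.01763335]
pin est [553.94192244 115.77015867]
```

View pics/w4.png

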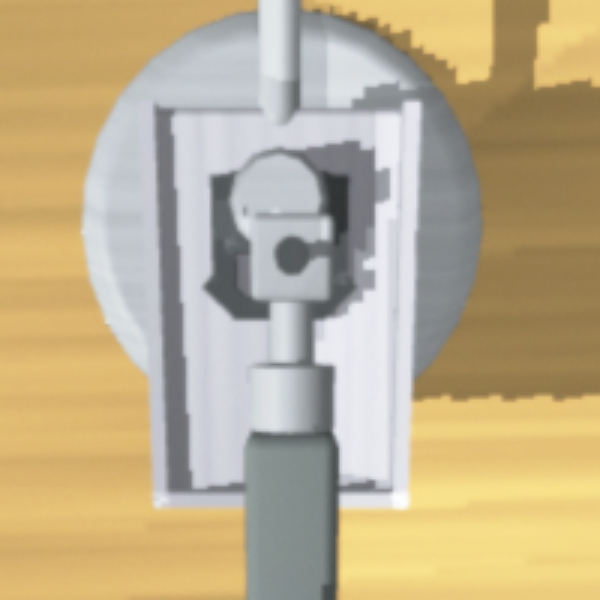

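This view shows the pin at crop (291,256), slightly right of the post head's centre line at (280,198), with the ring's window under the cube. I'll compute the correction.

```bash
python3 - <<'E'
from h import *
f=dict(np.load('wrist.npz'));P=cloud(f)
s=manip.observe();p=s['tcp_pos'];print(p)
W=ray(f,180+279.5/3,20+198/3,75.5);print('head',W)
v,u=np.mgrid[:420,:560];m=(P[...,2]>73)&(P[...,2]<78)&(u>250)&(u<295)&(v>60)&(v<105)
Q=P[m];print(len(Q),cv2.minAreaRect(Q[:,:2].astype(np.float32)),Q[:,2].mean(),'xmax',Q[:,0].max(),'ymax',Q[:,1].max())
for c in((205,286),(355,290)): print('bar corner',ray(f,180+c[0]/3,20+c[1]/3,66.5))
for c in((210,319),(320,319)): print('bar outer',ray(f,180+c[0]/3,20+c[1]/3,66.5))
a=np.array([ray(f,180+x/3,20+y/3,66) for x,y in((157,106),(411,106),(157,500),(407,500))]);print('tray',a.round(1).tolist())
m=(P[...,2]>130)&(u>255)&(u<300)&(v>88)&(v<121);print('cube',cv2.minAreaRect(P[m][:,:2].astype(np.float32)),P[m][:,2].mean())
E
```

```text
[480.76284659 118.11909325 115.29949515]
head [567.24098021 117.22392135  75.5       ]
608 ((569.2334594726562, 118.27101135253906), (13.040363311767578, 17.435993194580078), 16.887901306152344) 75.75498470198576 xmax 575.9643026044785 ymax 126.61546282443052
bar corner [552.74768174 132.09864368  66.5       ]
bar corner [551.25449465 103.18804079  66.5       ]
bar outer [546.5820772  131.43173779  66.5       ]
bar outer [546.02328563 110.04082779  66.5       ]
tray [[584.8, 139.4, 66.0], [583.6, 92.5, 66.0], [511.1, 144.1, 66.0], [509.7, 92.8, 66.0]]
cube ((552.794189453125, 115.89398956298828), (9.86378002166748, 11.867294311523438), 88.76123046875) 139.4321526824081
```

Call:
{"op": "apply_moves", "data": {"series": [[-1,0,0.3,-0.18,0],[-1,0,0.7,-0.18,0],[-1,0,1.1,-0.18,0],[-1,0,1.4,-0.18,0],[-1,0,1.4,-0.18,0],[-1,0,1.4,-0.18,0]]}}

```text
t: 10.4
tcp_pos: [480.3, 121.7, 101.4]
orientation: [-1.571, -0.001, 3.119]
contact_force: [0.3, 0.5, -0.4]
grip_width: 0.12
```

Call:
{"op": "apply_moves", "data": {"series": [[-1,0,0.05,0,0],[-1,0,0.1,0,0],[-1,0,0.15,0,0],[-1,0,0.15,0,0]]}}

```text
t: 10.73
tcp_pos: [480.6, 121.8, 100.3]
orientation: [-1.571, 0.0, 3.119]
contact_force: [0.5, -0.0, -0.2]
grip_width: 0.117
```

Call:
{"op": "apply_moves", "data": {"series": [[-1,0,0.05,0,0],[-1,0,0.1,0,0],[-1,0,0.1,0,0]]}}

```text
t: 10.98
tcp_pos: [480.5, 121.8, 99.2]
orientation: [-1.571, -0.0, 3.118]
contact_force: [-0.1, -0.0, -1.1]
grip_width: 0.119
```

Call:
{"op": "apply_moves", "data": {"series": [[-1,0,0.05,0,0],[-1,0,0.1,0,0],[-1,0,0.1,0,0]]}}

```text
t: 11.23
tcp_pos: [480.5, 121.8, 98.2]
orientation: [-1.571, -0.0, 3.118]
contact_force: [-0.1, -0.0, -1.1]
grip_width: 0.117
```

Call:
{"op": "apply_moves", "data": {"series": [[-1,-0.03,0,0.1,0],[-1,-0.05,0,0.19,0],[-1,-0.05,0,0.19,0],[-1,-0.05,0,0.19,0]]}}

```text
t: 11.57
tcp_pos: [481.1, 119.7, 98.3]
orientation: [-1.571, 0.0, 3.118]
contact_force: [-0.1, 0.0, 0.1]
grip_width: 0.115
```

```bash
python3 - <<'E'
from h import *
s=manip.observe();p=s['tcp_pos'];print(s['t'],p,s['orientation'],s['contact_force'])
yaw=s['orientation'][2]-np.pi;print('pin est',p[:2]+R.from_euler('z',yaw).as_matrix()[:2,:2]@[73.5,-.4])
E
```

```text
11.5667 [481.08579509 119.74986487  98.28927996] [-1.57069093e+00  1.01195063e-04  3.11817666e+00] [-0.0991325   0.04089502  0.0970228 ]
pin est [554.55628013 117.62905655]
```

The pin is centred over the window. Now I descend, feeling each millimetre (ring top at TCP of about 89.1, tray at about 84.6).

Call:
{"op": "apply_moves", "data": {"series": [[-1,0,0.2,0,0],[-1,0,0.4,0,0],[-1,0,0.6,0,0],[-1,0,0.7,0,0],[-1,0,0.7,0,0]]}}

```text
t: 11.98
tcp_pos: [480.7, 119.8, 90.9]
orientation: [-1.57, -0.001, 3.119]
contact_force: [-0.1, 0.0, -0.6]
grip_width: 0.116
```

Call:
{"op": "apply_moves", "data": {"series": [[-1,0,0.05,0,0],[-1,0,0.1,0,0],[-1,0,0.1,0,0]]}}

```text
t: 12.23
tcp_pos: [481.0, 119.9, 90.2]
orientation: [-1.571, -0.0, 3.118]
contact_force: [-0.7, 0.0, -0.4]
grip_width: 0.117
```

Call:
{"op": "apply_moves", "data": {"series": [[-1,0,0.05,0,0],[-1,0,0.1,0,0],[-1,0,0.1,0,0]]}}

```text
t: 12.48
tcp_pos: [481.0, 119.8, 89.2]
orientation: [-1.571, -0.0, 3.118]
contact_force: [0.1, 0.5, -0.4]
grip_width: 0.122
```

Call:
{"op": "apply_moves", "data": {"series": [[-1,0,0.05,0,0],[-1,0,0.1,0,0],[-1,0,0.1,0,0]]}}

```text
t: 12.73
tcp_pos: [481.0, 119.8, 88.2]
orientation: [-1.571, -0.0, 3.118]
contact_force: [-0.4, 0.5, -0.1]
grip_width: 0.117
```

Call:
{"op": "apply_moves", "data": {"series": [[-1,0,0.05,0,0],[-1,0,0.1,0,0],[-1,0,0.1,0,0]]}}

```text
t: 12.98
tcp_pos: [480.9, 119.9, 87.2]
orientation: [-1.571, -0.0, 3.118]
contact_force: [-0.1, -0.5, -0.2]
grip_width: 0.122
```

Call:
{"op": "apply_moves", "data": {"series": [[-1,0,0.05,0,0],[-1,0,0.07,0,0],[-1,0,0.07,0,0]]}}

```text
t: 13.23
tcp_pos: [481.0, 119.9, 86.5]
orientation: [-1.571, -0.0, 3.118]
contact_force: [0.3, 1.0, -0.5]
grip_width: 0.121
```

Call:
{"op": "apply_moves", "data": {"series": [[-1,0,0.04,0,0],[-1,0,0.07,0,0],[-1,0,0.07,0,0]]}}

```text
t: 13.48
tcp_pos: [481.0, 119.9, 85.8]
orientation: [-1.571, -0.0, 3.118]
contact_force: [-0.5, -0.1, -0.8]
grip_width: 0.12
```

The pin is inside the window, with the tip at about 63.2, below the ring's top and with no contact. I lower slightly more, then draw along -x (tool +x) in small steps.

Call:
{"op": "apply_moves", "data": {"series": [[-1,0,0.04,0,0],[-1,0,0.07,0,0],[-1,0,0.07,0,0]]}}

```text
t: 13.73
tcp_pos: [481.0, 119.9, 85.1]
orientation: [-1.571, -0.0, 3.118]
contact_force: [-0.2, 0.5, -1.0]
grip_width: 0.118
```

Call:
{"op": "apply_moves", "data": {"series": [[-1,0.05,0,0,0],[-1,0.1,0,0,0],[-1,0.15,0,0,0],[-1,0.15,0,0,0]]}}

```text
t: 14.07
tcp_pos: [479.4, 119.9, 85.2]
orientation: [-1.571, 0.0, 3.119]
contact_force: [-0.5, 1.1, -0.5]
grip_width: 0.116
```

Call:
{"op": "apply_moves", "data": {"series": [[-1,0.05,0,0,0],[-1,0.1,0,0,0],[-1,0.1,0,0,0]]}}

```text
t: 14.32
tcp_pos: [478.8, 120.0, 85.3]
orientation: [-1.571, 0.001, 3.119]
contact_force: [0.8, -1.0, -0.9]
grip_width: 0.121
```

Call:
{"op": "apply_moves", "data": {"series": [[-1,0.05,0,0,0],[-1,0.1,0,0,0],[-1,0.1,0,0,0]]}}

```text
t: 14.57
tcp_pos: [478.3, 120.1, 85.5]
orientation: [-1.571, 0.002, 3.118]
contact_force: [3.2, 0.4, -0.8]
grip_width: 0.121
```

Call:
{"op": "apply_moves", "data": {"series": [[-1,0.05,0.02,0,0],[-1,0.1,0.04,0,0],[-1,0.1,0.04,0,0]]}}

```text
t: 14.82
tcp_pos: [477.7, 120.1, 85.2]
orientation: [-1.571, 0.003, 3.118]
contact_force: [4.7, -0.6, -1.3]
grip_width: 0.114
```

Call:
{"op": "apply_moves", "data": {"series": [[-1,0.05,0.02,0,0],[-1,0.1,0.04,0,0],[-1,0.1,0.04,0,0]]}}

```text
t: 15.07
tcp_pos: [477.2, 120.2, 84.9]
orientation: [-1.572, 0.004, 3.118]
contact_force: [5.6, -0.4, -1.4]
grip_width: 0.122
```

Call:
{"op": "apply_moves", "data": {"series": [[-1,0.05,0.01,0,0],[-1,0.1,0.02,0,0],[-1,0.1,0.02,0,0]]}}

```text
t: 15.32
tcp_pos: [476.9, 120.3, 85.0]
orientation: [-1.572, 0.005, 3.118]
contact_force: [7.1, -0.4, -1.0]
grip_width: 0.119
```

Call:
{"op": "apply_moves", "data": {"series": [[-1,0.05,0,0,0],[-1,0.1,0,0,0],[-1,0.1,0,0,0]]}}

```text
t: 15.57
tcp_pos: [476.7, 120.4, 85.2]
orientation: [-1.572, 0.007, 3.118]
contact_force: [7.7, -0.1, -1.5]
grip_width: 0.121
```

Call:
{"op": "apply_moves", "data": {"series": [[-1,0.05,0.01,0,0],[-1,0.1,0.02,0,0],[-1,0.1,0.02,0,0]]}}

```text
t: 15.82
tcp_pos: [476.4, 120.5, 85.2]
orientation: [-1.573, 0.008, 3.118]
contact_force: [8.8, 1.0, -2.0]
grip_width: 0.119
```

Call:
{"op": "apply_moves", "data": {"series": [[-1,0.05,0,0,0],[-1,0.1,0,0,0],[-1,0.1,0,0,0]]}}

```text
t: 16.07
tcp_pos: [475.9, 120.6, 85.4]
orientation: [-1.573, 0.009, 3.118]
contact_force: [9.3, -0.2, -0.8]
grip_width: 0.115
```

Call:
{"op": "apply_moves", "data": {"series": [[-1,0.05,0,0,0],[-1,0.1,0,0,0],[-1,0.1,0,0,0]]}}

```text
t: 16.32
tcp_pos: [471.3, 120.3, 84.6]
orientation: [-1.571, 0.001, 3.118]
contact_force: [-0.0, -0.0, 0.7]
grip_width: 0.12
```

Call:
{"op": "apply_moves", "data": {"series": [[-1,0.05,0,0,0],[-1,0.1,0,0,0],[-1,0.1,0,0,0]]}}

```text
t: 16.57
tcp_pos: [468.9, 120.2, 83.9]
orientation: [-1.57, -0.001, 3.119]
contact_force: [1.1, -0.5, 2.2]
grip_width: 0.117
```

It snapped free. I lift about 1 mm to ease off the tray, then draw on slowly.

Call:
{"op": "apply_moves", "data": {"series": [[-1,0,-0.06,0,0],[-1,0,-0.12,0,0],[-1,0,-0.12,0,0]]}}

```text
t: 16.82
tcp_pos: [468.6, 120.0, 84.9]
orientation: [-1.57, -0.002, 3.119]
contact_force: [0.4, -0.2, -0.3]
grip_width: 0.117
```

Call:
{"op": "apply_moves", "data": {"series": [[-1,0.1,0,0,0],[-1,0.2,0,0,0],[-1,0.3,0,0,0],[-1,0.4,0,0,0],[-1,0.4,0,0,0]]}}

```text
t: 17.23
tcp_pos: [464.9, 120.1, 85.0]
orientation: [-1.57, -0.001, 3.119]
contact_force: [-0.3, -0.5, 1.0]
grip_width: 0.118
```

Call:
{"op": "apply_moves", "data": {"series": [[-1,0.1,0,0,0],[-1,0.2,0,0,0],[-1,0.3,0,0,0],[-1,0.4,0,0,0],[-1,0.4,0,0,0]]}}

```text
t: 17.65
tcp_pos: [461.1, 120.3, 85.1]
orientation: [-1.57, -0.0, 3.119]
contact_force: [0.1, 0.0, -0.6]
grip_width: 0.123
```

Call:
{"op": "apply_moves", "data": {"series": [[-1,0.1,0,0,0],[-1,0.2,0,0,0],[-1,0.2,0,0,0],[-1,0.2,0,0,0]]}}

```text
t: 17.98
tcp_pos: [459.3, 120.3, 85.1]
orientation: [-1.571, -0.0, 3.118]
contact_force: [0.0, 0.9, -0.1]
grip_width: 0.122
```

Call:
{"op": "apply_moves", "data": {"series": [[-1,-0.1,0,0,0],[-1,-0.17,0,0,0],[-1,-0.17,0,0,0],[-1,-0.17,-0.4,0,0],[-1,-0.17,-1,0,0],[-1,-0.17,-2,0,0],[-1,-0.17,-4,0,0],[-1,-0.17,-6,0,0],[-1,-0.17,-8,0,0],[-1,-0.17,-8,3.5,0],[-1,-0.17,-8,7,0],[-1,-0.17,-8,7,0],[-1,-0.17,-8,7,0]]}}

```text
t: 19.07
tcp_pos: [459.8, 48.3, 166.2]
orientation: [-1.57, 0.001, 3.114]
contact_force: [-0.4, 0.3, -0.0]
grip_width: 0.118
```

```bash
python3 - <<'E'
from h import *
s=manip.observe();p=s['tcp_pos'];print(s['t'],p,s['orientation'],s['contact_force'])
f=grab('wrist');cv2.imwrite('pics/w5.png',f['pixels'][:,:,::-1])
E
```

```text
19.0667 [459.7750539   48.25438803 166.15941562] [-1.57028006e+00  1.24871840e-03  3.11367243e+00] [-0.4388848   0.29293199 -0.03926724]
```

View pics/w5.png

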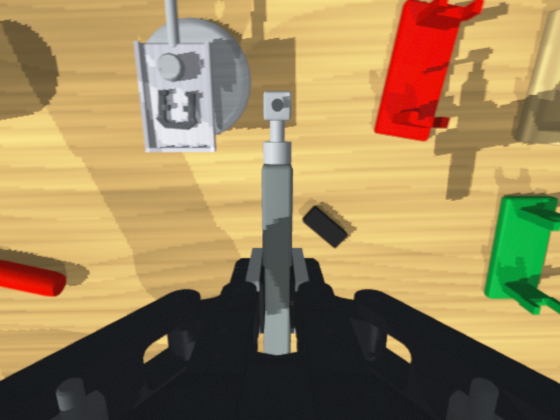

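The ring now lies free on the tray at about (178,108), clear of the head at (172,67), and looks flat. I'll check the displacement and plan the return.

```bash
python3 - <<'E'
from h import *
f=dict(np.load('wrist.npz'));P=cloud(f)
a=ray(f,178,130,66.5);h=ray(f,171.5,66,75.5);print('bar outer',a,'head',h,'moved',h[0]-21-a[0])
v,u=np.mgrid[:420,:560]
m=(u>158)&(u<198)&(v>86)&(v<132)&(f['pixels'].max(-1)<110);Q=P[m];print(m.sum(),Q[:,2].mean(),Q[:,2].std(),cv2.minAreaRect(Q[:,:2].astype(np.float32)))
M=[558.84,-209.5,179.]
print(rel(M,3.0273))
E
```

```text
bar outer [525.03549772 119.18445759  66.5       ] head [567.24791655 116.27261239  75.5       ] moved 21.21241883647076
614 68.24572759869409 19.564064264199214 ((536.0752563476562, 88.33759307861328), (86.39602661132812, 25.404212951660156), 83.19519805908203)
(array([-10.545,  -1.296,  25.693]), np.float64(0.0893))
```

Call:
{"op": "apply_moves", "data": {"series": [[-1,-1.6,-0.2,4,0.01],[-1,-3.2,-0.4,8,0.025],[-1,-4.8,-0.6,12,0.04],[-1,-6.4,-0.8,16,0.055],[-1,-8,-1,19.8,0.07],[-1,-9.4,-1.2,23,0.08],[-1,-10.2,-1.3,25,0.085],[-1,-10.55,-1.3,25.7,0.089],[-1,-10.55,-1.3,25.7,0.089],[-1,-10.55,-1.3,25.7,0.089],[-1,-10.55,-1.3,25.7,0.089]]}}

```text
t: 20.03
tcp_pos: [559.2, -205.7, 178.1]
orientation: [-1.573, -0.001, 3.033]
contact_force: [-0.2, -0.7, -0.8]
grip_width: 0.115
```

Call:
{"op": "apply_moves", "data": {"series": [[-1,0,3,0,0],[-1,0,6,0,0],[-1,0,8,0,0],[-1,0,9.5,0,0],[-1,0,9.5,0,0],[-1,0,9.5,0,0],[-1,0,9.5,0,0]]}}

```text
t: 20.62
tcp_pos: [560.1, -208.0, 84.6]
orientation: [-1.571, 0.002, 3.031]
contact_force: [-0.5, 1.2, -0.4]
grip_width: 0.119
```

```bash
python3 - <<'E'
from h import *
s=manip.observe();p=s['tcp_pos'];print(s['t'],p,s['orientation'],s['contact_force'],rel([558.84,-209.5,30],3.0273))
E
```

```text
20.6167 [ 560.1416866  -207.9621022    84.56583181] [-1.57079578e+00  2.07045295e-03  3.03122615e+00] [-0.45645158  1.21805191 -0.40441287] (array([0.112, 5.457, 0.167]), np.float64(0.0039))
```

Call:
{"op": "apply_moves", "data": {"series": [[-1,0.11,1,0.17,0.004],[-1,0.11,2,0.17,0.004],[-1,0.11,3,0.17,0.004],[-1,0.11,3.5,0.17,0.004],[-1,0.11,3.5,0.17,0.004],[-1,0.11,3.5,0.17,0.004]]}}

```text
t: 21.12
tcp_pos: [557.5, -210.5, 47.5]
orientation: [-1.571, -0.001, 3.025]
contact_force: [-0.3, 0.2, -0.1]
grip_width: 0.119
```

```bash
python3 - <<'E'
from h import *
s=manip.observe();p=s['tcp_pos'];print(s['t'],p,s['orientation'],s['contact_force'],rel([558.84,-209.5,30],3.0273))
E
```

```text
21.1167 [ 557.46674323 -210.45017516   47.53941088] [-1.57101470e+00 -1.16127970e-03  3.02545772e+00] [-0.33640602  0.18716914 -0.06308664] (array([-0.125,  1.754, -0.11 ]), np.float64(-0.0018))
```

Call:
{"op": "apply_moves", "data": {"series": [[-1,-0.06,0.4,-0.05,0],[-1,-0.06,0.8,-0.05,0],[-1,-0.06,1.1,-0.05,0],[-1,-0.06,1.4,-0.05,0],[-1,-0.06,1.5,-0.05,0],[-1,-0.06,1.5,-0.05,0]]}}

```text
t: 21.62
tcp_pos: [558.2, -210.1, 32.8]
orientation: [-1.571, -0.001, 3.026]
contact_force: [0.1, -0.5, -0.5]
grip_width: 0.117
```

Call:
{"op": "apply_moves", "data": {"series": [[-1,0,0.1,0,0],[-1,0,0.15,0,0],[-1,0,0.15,0,0]]}}

```text
t: 21.87
tcp_pos: [558.5, -210.2, 31.7]
orientation: [-1.571, 0.0, 3.025]
contact_force: [0.2, 0.2, -1.2]
grip_width: 0.113
```

Call:
{"op": "apply_moves", "data": {"series": [[-1,0,0.1,0,0],[-1,0,0.15,0,0],[-1,0,0.15,0,0]]}}

```text
t: 22.12
tcp_pos: [558.4, -210.2, 30.1]
orientation: [-1.571, -0.0, 3.025]
contact_force: [0.3, 1.3, -0.8]
grip_width: 0.118
```

Call:
{"op": "apply_moves", "data": {"series": [[-1,0,0.05,0,0],[-1,0,0.08,0,0],[-1,0,0.08,0,0]]}}

```text
t: 22.37
tcp_pos: [558.6, -210.2, 29.8]
orientation: [-1.571, 0.0, 3.025]
contact_force: [-2.0, -0.7, 3.5]
grip_width: 0.114
```

Seated, with a gentle contact force at the same height as at pick-up. I open slowly and withdraw.

Call:
{"op": "apply_moves", "data": {"series": [[-0.6,0,0,0,0],[-0.5,0,0,0,0],[-0.3,0,0,0,0],[0,0,0,0,0],[0.3,0,0,0,0],[0.6,0,0,0,0],[1,0,0,0,0],[1,0,0,0,0],[1,0,0,0,0],[1,0,0,0,0]]}}

```text
t: 23.2
tcp_pos: [558.5, -210.1, 29.4]
orientation: [-1.571, 0.0, 3.026]
contact_force: [0.7, 0.4, 0.6]
grip_width: 0.999
```

Call:
{"op": "apply_moves", "data": {"series": [[1,0,-1,0,0],[1,0,-3,0,0],[1,0,-6,0,0],[1,0,-10,0,0],[1,0,-14,0,0],[1,3,-17,0,0],[1,5,-20,0,0],[1,5,-20,0,0],[1,5,-20,0,0],[1,5,-20,0,0]]}}

```text
t: 24.03
tcp_pos: [508.8, -204.2, 229.8]
orientation: [-1.571, 0.001, 3.025]
contact_force: [-0.6, -0.3, 0.0]
grip_width: 1.001
```

```bash
python3 - <<'E'
from h import *
s=manip.observe();print(s['t'],s['tcp_pos'],s['contact_force'])
f=grab('wrist');g=grab('top');P=cloud(f);px=f['pixels'].astype(int)
def q(P,px,v0,v1,u0,u1,z0,z1,col=True):
    m=np.zeros(P.shape[:2],bool);m[v0:v1,u0:u1]=1;m&=(P[...,2]>z0)&(P[...,2]<z1)
    if col:m&=(px[...,2]>=px[...,0]-5)
    r=cv2.minAreaRect(P[m][:,:2].astype(np.float32));print(m.sum(),P[m].mean(0).round(1),np.round(r[0],1),np.round(r[1],1),round(r[2],1))
    return P[m]
H=q(P,px,60,230,240,310,50,62);q(P,px,60,230,220,330,8,17,False)
A=np.c_[H[:,0]-H[:,0].mean(),H[:,1]-H[:,1].mean(),np.ones(len(H))];print('slope',np.linalg.lstsq(A,H[:,2],rcond=None)[0])
c=np.zeros((600,800,3),np.uint8);c[:420,:560]=f['pixels'];b=g['pixels'][195:245,220:265];c[:250,565:790]=cv2.resize(b,None,fx=5,fy=5);cv2.imwrite('pics/w6.png',c[:,:,::-1])
E
```

```text
24.0333 [ 508.77529483 -204.2022284   229.75685116] [-0.64782843 -0.30740346  0.03502355]
1410 [ 568.3 -211.7   55.1] [ 568.1 -211.2] [ 11.2 130.5] 83.6
2851 [ 560.3 -209.3   12.4] [ 533.3 -206.4] [ 50. 158.] 83.3
slope [-1.18048899e-02 -2.15631070e-04  5.51493732e+01]
```

View pics/w6.png

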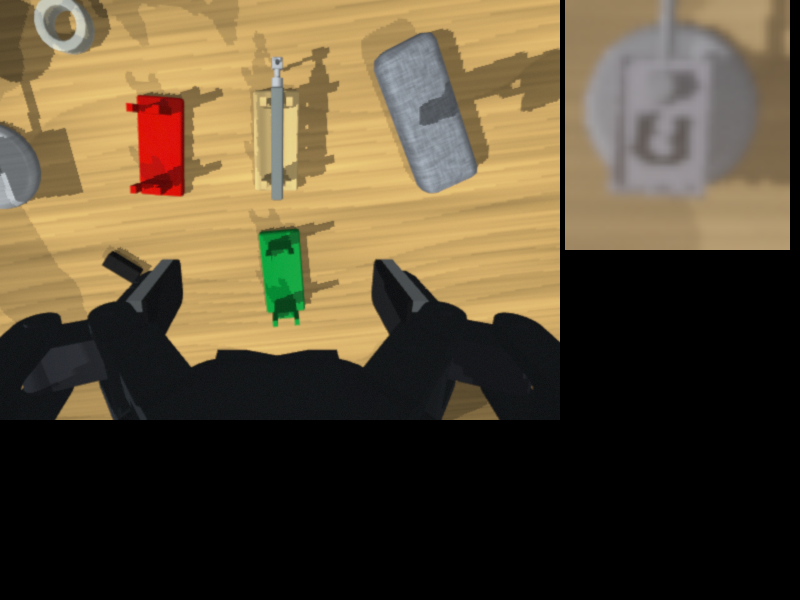

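The pick lies in the bamboo rest as before: handle (277,88)-(277,198), height 55.1, tilt about 0.01 rad. The ring lies free on the tray in the top inset. The arm is clear, so I'm handing in.

```bash
python3 -c "
from bench import manip
print(manip.hand_in())"
```

```text
the job is handed in; nothing more can be done
None
```

I pried the ring out of its groove with the pick and left it free on the tray. The pick is back in its bamboo rest, and I handed the job in at about 24 s. The hand-in gives no verdict, so these are my own last readings:

- **Ring:** a wrist view taken just after the draw put it about 20–21 mm towards the tray's end. It looked flat and clear of the post head there and in the final top view. My depth check of its flatness failed because the colour mask picked up other pixels, so flatness rests on the pictures alone.
- **Forces:** I found the pin's length by touching the desk, then felt down into the window without contact. The draw peaked at about 9.3 N (limit 15 N). The highest force I read while the tip touched the tray was about 2.2 N (limit 6 N). Both were read at the end of each move, so a short peak between readings could have been missed.
- **Pick:** it was released at about the pose where it was grasped, with the TCP readings within 1 mm. The handle top measured 55.1 mm high, tilted about 0.01 rad, with the hook in front. My final length measurements of the handle and foot came out too long because nearby pixels were included, so I did not use them.
- **Bystanders:** those in the final pictures looked undisturbed, but I did not re-measure any of them.

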